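Set the number dial to 7 and close its catch

ROBOT

A 6-joint arm with a two-finger parallel gripper is mounted at the origin on a cart in front of the work surface, level with it; the furniture and walls round the work are solid. World frame = base frame: x ahead of the robot, y to its left, z up, the work surface at z = 0. Lengths are in mm, angles in degrees, forces in N, time in s.
With the tool pointing down it reaches from about 350 to 925 mm from the base axis. Payload 6.4 kg.
Tool frame: the origin (TCP) lies on the mounting face of the last link; the fingertips stand 173 mm ahead of it and the grasp point (between the pads) lies 155 mm ahead of it; z points along the fingers, y is the direction in which the jaws open and shut (so a half turn about z gives the same grasp; the last joint's range is limited). The gripper opens to 85 mm and grips with 20 to 120 N. Pads are 22 mm wide; open, the fingers measure 114 mm over their backs; the gripper's body (76 mm by 85 mm) begins 54 mm behind the grasp point. The pads swing forward as they close: fully open they stand 13 mm farther back than shut.
Start: joints at [-77.584, 14.043, 89.255, -0, 76.702, -9.975], TCP at [247.609, -601.004, 404.69] pointing down, gripper open.
Joint ranges: [-179.41, 179.41], [-58.25, 129.5], [7.25, 145.43], [-54.29, 234.29], [11.92, 165.04], [-157.13, 157.13]. Speed limits (degrees/s): [147.25, 147.25, 180, 180, 180, 180].

INTERFACE

Orientations are given as a 3x3 rotation matrix whose columns are the frame's x, y, z axes.
In Python, from bench import manip gives the robot as it stands. The module is installed in compiled form; this text tells all that it offers. Calls block until the motion is done:
- manip.reach(position, orientation): joint-space move of the TCP to a pose.
- manip.movel(position, rotation=None, feed=150): straight line of the TCP; rotation=None keeps the orientation; feed is the mean speed in mm/s.
- manip.move_joints(angles): joint-space move.
- manip.command_gripper(opening, newtons=None): opening from 0.0 (shut) to 1.0 (fully open); newtons is the grip in N (None keeps the last); returns when the fingers have stopped.
- manip.sleep(seconds).
- manip.solve_ik(position, orientation): joint angles nearest the present ones, or None.
- manip.capture(name): name is "scene" or "top"; returns the picture (420x560x3 uint8, blue, green, red); there is no depth.
- manip.get_calibration(name): a dict with "intrinsics" (3x3 intrinsics, pixels), "extrinsics" (4x4, takes a point from world to camera coordinates). Camera axes: x right, y up, looking along -z (the intrinsics and any distortion apply to the point x, -y, -z); pixel columns grow to the right and rows downward; lengths in mm; the calibration is good to about 2 mm. A picture is of the moment at which its call begins. get_calibration takes no time and is no camera call.
A pose or a line that the arm cannot do raises manip.PlanningError and nothing moves.
- manip.finish_job(): hands the job in, once; it reports no verdict.
Trained networks look in the newest picture that a camera, given by its name, has taken for a name from the list of things; names that differ only in an ending like _2 or _b are one class to them, and where a whole thing is asked for, a point or a joint stands for the part that bears it (a point fixed in the world has none). Each returns a list of dicts, best first, with "p" (0 to 1); they miss things now and then, are a little off and sometimes report something else, mostly with a low value. They report only what shows in the picture. A call takes as long as a camera call.
- manip.cut_out(label, camera): "pixels" (420x560 bool, what is visible of it) and "location" ([column, row] in pixels, amid what is visible of it).
Readings, each from a call of its own:
- manip.get_clock(): time.
- manip.get_joint_pos(): joint angles.
- manip.get_joint_velocities(): joint speeds.
- manip.get_joint_efforts(): joint torques, N m.
- manip.get_eef_pos(): TCP position.
- manip.get_ee_rot(): TCP orientation.
- manip.get_contact_force(): force on the tool from outside, world axes, zero at the start.
- manip.get_moment(): the same for the moment, N m.
- manip.get_gripper_width(): opening from 0.0 (shut) to 1.0 (fully open).
Only numpy, scipy, OpenCV 4.12 (cv2) and the standard library are available. Lean on these libraries where they do the work, as an engineer would, in place of code of your own. Each camera call takes 0.05 s, during which the arm holds its last target. There are 200 camera calls.

TASK

Set the number dial of the grey box to 7 for the next batch: press the black dial down gently against its spring, only just as far as it needs to come free, turn it until 7 stands in the small window, and let it rise again so that it locks on that number. Then slide the steel safety catch fully in under the dial's rim. Never lean hard on the dial (the spring is strained above about 20 N) or force it round while it is up and locked, and leave the things round the box where they are.

Things in the scene. Friction and masses are not known exactly. Their poses are not given: they have to be found in the camera images.
- case: Grey metal number box fixed to the table, 150 (x) x 190 (y) mm, with a dark steel top plate 50 mm above the table. Origin: centre of its underside; x points to its back (away from the robot at yaw 0), y to its left, z up. The dial's vertical axis passes through (0, 15) mm of this frame. Two guides 6 mm high for the catch stand on the plate near its right edge.
- window (a point): Centre of the 26 x 26 mm window in the top plate, at (-52, 15, 50) mm of the case, on the robot's side of the dial. The white number drum is seen 6 mm below, with black figures 20 mm high, upright for the robot; two index marks stand beside the window. Drum and dial are one piece.
- dial_grip (a point): Centre of the grip bar of the black dial, on the dial's axis, 78 mm above the case's underside when the dial is fully risen. The bar is 52 mm long (x of this frame), 16 wide and 26 high, on top of the rim. Risen, as it normally starts, the dial is locked in one of ten notches and must not be forced round.
- dial_rim (a point): Centre of the top of the dial's round rim, 72 mm across, 6 thick; its top is 65 mm above the case's underside when risen. Fingertips astride the bar can press on it. The upward spring needs 0.7 N to start, then 2.6 N per mm. Pressed 5.7 mm (15 N) the dial is free to turn; beyond 8.1 mm (22 N) the spring is strained and the job spoilt. Aim for 18 N while turning.
- dial (a joint): Turn of the dial, rad, positive anticlockwise from above: 0 shows number 0, each further number takes 0.6283 more (7 at 4.398). The bar lies along the case's x at 0. Stops at -0.25 and 5.90; starts on 3, 4 or 5 (rarely balanced between two of them); friction 0.02 N m when pressed. Let go, it clicks up into the nearest number (play 0.06 either way) unless just midway.
- catch (a joint): Slide of the steel safety catch, m: 0 = fully in at its stop (blade 10 mm under the dial's rim), 0.024 = fully out; starts 0.015 to 0.022 out. About 2 N of friction; it stays where it is left. When it is in, the dial cannot be pressed; it goes in only under a fully risen dial, else the blade strikes the rim.
- catch_tab (a point): Centre of the upright steel tab of the catch: 30 mm (case x) x 10 mm (case y), from 52 to 81 mm above the table. It stands right of the dial (case -y), 67 mm from the dial's axis when fully in, more by the joint value when out. Pushing it along the case's +y closes the catch.
- tape_roll: Bystander, loose, to be left alone: black ring of tape, 61 mm across, 18 high, lying beside the case; origin at the centre of its underside
- round_tin: Bystander, loose, to be left alone: dark grey round tin, 72 mm across, 24 high, beside the case; origin at the centre of its underside
- oilstone: Bystander, loose, to be left alone: brown-grey sharpening stone 50x150x24 mm, left of the case; origin at the centre of its underside
- black_cap: Bystander, loose, to be left alone: black domed cap 68 mm across, 37 high, right of the case; origin at the centre of its underside
- blue_knob: Bystander, loose, to be left alone: dark blue ball-like knob 69 mm across, 56 high, on the right of the table; origin at the centre of its underside

How it is judged (in metres and radians):
On the way, in this order (a step that is already met when the one before it is completed fails the run):
1. the dial has risen and locked with 7 in the window, the catch still out (value of joint dial between 4.308 and 4.488 rad and z of dial_grip in the frame of case above 0.0768 m and not (value of joint catch below 0.003 m)), for 0.3 s.
2. the catch is pushed fully in under the rim (value of joint catch below 0.003 m), for 0.2 s.
At the end, for the whole second after the job is handed in: The dial is risen (its grip centre at least 76.8 mm above the underside of the case) with 7 in the window (joint dial within 0.09 rad of 4.398), and the catch is fully in (joint catch below 3 mm) (value of joint dial between 4.308 and 4.488 rad and z of dial_grip in the frame of case above 0.0768 m and value of joint catch below 0.003 m); the robot touches nothing.
It fails at once if the dial is pressed more than 8.1 mm below its top position (over about 22 N), straining its spring (z of dial_grip in the frame of case below 0.0699 m).
It fails at once if the dial is forced round while locked: more than 0.13 rad off a number although it is less than 2.5 mm down (z of dial_grip in the frame of case above 0.0755 m and (value of joint dial between 0.13 and 0.4983 rad or value of joint dial between 0.7583 and 1.1266 rad or value of joint dial between 1.3866 and 1.755 rad or value of joint dial between 2.015 and 2.3833 rad or value of joint dial between 2.6433 and 3.0116 rad or value of joint dial between 3.2716 and 3.6399 rad or value of joint dial between 3.8999 and 4.2682 rad or value of joint dial between 4.5282 and 4.8966 rad or value of joint dial between 5.1566 and 5.5249 rad)).
It fails at once if a loose thing round the box is shoved more than 25 mm (distance of any of tape_roll, round_tin, oilstone, black_cap, blue_knob from where it was at the start of the episode above 0.025 m).
It also fails if it takes over 72 s, if anything falls off the work surface, if the arm or the gripper's body presses on something with over 40 N, if the wrist force passes 120 N, or if a joint passes its speed limit or range.

## Working session

There is one attempt and no reset: what is moved stays moved. The work goes in short steps, each a Python script; the robot and the scene stay as the last script left them, time stands still between calls to the robot, and variables do not carry over. Pictures are saved under pics/ and viewed, about 8 in all and at most 12, crops included, and the job is handed in when it is done.

```bash
mkdir -p pics; python3 - <<'E'
from bench import manip
import cv2,numpy as np
for n in("scene","top"):
    im=manip.capture(n); cv2.imwrite(f"pics/{n}0.png",im)
    c=manip.get_calibration(n); print(n,np.round(c["intrinsics"],1).tolist(),np.round(c["extrinsics"],3).tolist(),[k for k in c])
    for l in("case","window","dial_grip","dial_rim","catch_tab","tape_roll","round_tin","oilstone","black_cap","blue_knob"):
        print(l,[(np.round(d["location"],1).tolist(),round(d["p"],2),int(d["pixels"].sum())) for d in manip.cut_out(l,n)][:2])
print(manip.get_clock(),manip.get_contact_force())
E
```

```text
scene [[420.9, 0.0, 279.0], [0.0, 420.9, 207.9], [0.0, 0.0, 1.0]] [[-0.578, -0.816, 0.019, 287.726], [0.432, -0.286, 0.855, -330.194], [-0.692, 0.503, 0.518, -855.548], [0.0, 0.0, 0.0, 1.0]] ['intrinsics', 'extrinsics']
case [([265.2, 236.7], 0.65, 3214)]
window [([263.4, 232.9], 0.64, 3283)]
dial_grip [([263.1, 223.1], 0.84, 358)]
dial_rim [([260.8, 221.8], 0.93, 401)]
catch_tab [([282.1, 213.2], 0.72, 153)]
tape_roll [([211.2, 254.5], 0.57, 310), ([260.3, 222.0], 0.33, 396)]
round_tin [([236.8, 271.2], 0.92, 540)]
oilstone [([172.0, 231.4], 0.86, 465)]
black_cap [([259.5, 220.7], 0.66, 402)]
blue_knob []
top [[393.1, 0.0, 281.0], [0.0, 393.1, 208.2], [0.0, 0.0, 1.0]] [[-0.028, -1.0, -0.002, -22.048], [0.983, -0.028, 0.18, -579.1], [-0.18, 0.003, 0.984, -930.514], [0.0, 0.0, 0.0, 1.0]] ['intrinsics', 'extrinsics']
case [([261.4, 219.0], 0.96, 4816)]
window [([262.4, 222.6], 0.62, 4663), ([209.3, 258.5], 0.29, 648)]
dial_grip [([253.9, 225.5], 0.76, 763)]
dial_rim [([252.8, 224.9], 0.89, 841)]
catch_tab [([286.5, 217.8], 0.63, 220)]
tape_roll [([254.7, 224.9], 0.36, 742)]
round_tin [([208.3, 257.9], 0.64, 640)]
oilstone [([167.5, 161.4], 0.67, 1129)]
black_cap [([261.0, 222.2], 0.67, 4801), ([371.9, 184.9], 0.6, 517)]
blue_knob [([411.8, 214.4], 0.58, 608)]
1.1 [ 0.25713563  1.0165405  -0.63778556]
```

```bash
python3 - <<'E'
import cv2,numpy as np
a=cv2.imread("pics/top0.png")[160:290,150:310]; b=cv2.imread("pics/scene0.png")[170:300,180:340]
a=cv2.resize(a,None,fx=4.5,fy=4.5,interpolation=2); cv2.imwrite("pics/a.png",a)
E
```

```text
(no output)
```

View pics/a.png

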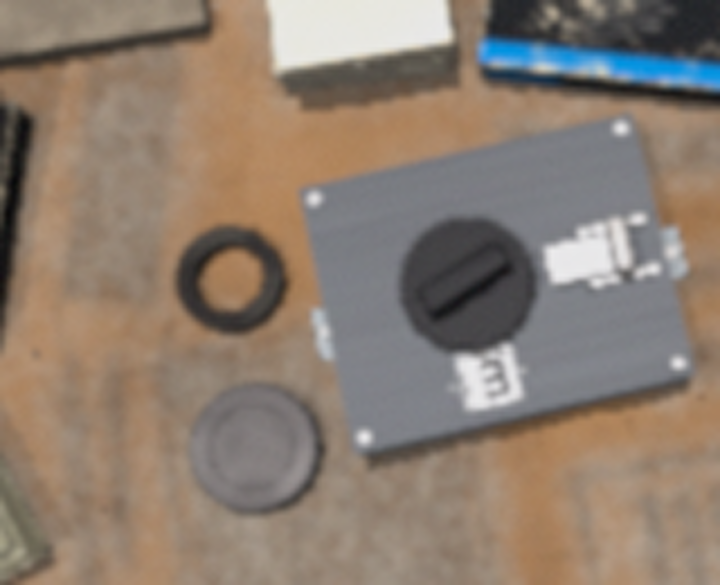

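View pics/scene0.png

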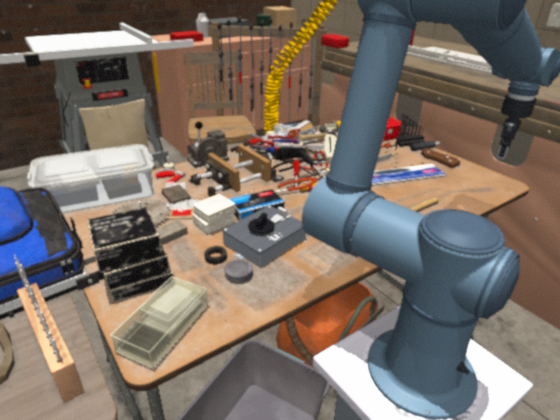

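The top view shows figure 3 in the window (crop about 490,377). The bar runs lower left to upper right, and the catch is out at the right. The four screws, near crop (313,199), (622,128), (679,362) and (364,437), give the case pose.

```bash
cat > h.py <<'E'
from bench import manip
import cv2,numpy as np
def ray(n,uv):
    c=manip.get_calibration(n);K=np.array(c["intrinsics"]);E=np.array(c["extrinsics"]);R,t=E[:3,:3],E[:3,3]
    d=np.linalg.inv(K)@[uv[0],uv[1],1]; return -R.T@t, R.T@(d*[1,-1,-1])
def at_z(n,uv,z):
    o,d=ray(n,uv); return o+d*(z-o[2])/d[2]
def rot(a): # tool down, jaw (y) axis at world angle a (deg)
    y=np.array([np.cos(np.radians(a)),np.sin(np.radians(a)),0]); z=np.array([0,0,-1.]); return np.column_stack([np.cross(y,z),y,z])
E
python3 - <<'E'
from h import *
im=cv2.imread("pics/top0.png");g=cv2.cvtColor(im,6).astype(float)
P=[]
for x,y in((313,199),(622,128),(679,362),(364,437)):
    u,v=int(round(150+x/4.5-.4)),int(round(160+y/4.5-.4)); w=g[v-3:v+4,u-3:u+4]; w=np.clip(w-np.median(w)-25,0,None)
    yy,xx=np.mgrid[-3:4,-3:4]; P.append(at_z("top",(u+(w*xx).sum()/w.sum(),v+(w*yy).sum()/w.sum()),50)[:2])
P=np.array(P);C=P.mean(0);print(P.round(1),C.round(1))
ex=(P[0]+P[1]-P[2]-P[3]);ey=(P[0]+P[3]-P[1]-P[2])
ax=np.degrees(np.arctan2(ex[1],ex[0]));ay=np.degrees(np.arctan2(-ey[0],ey[1]));print("yaw",ax,ay,"spacing",np.linalg.norm(ex)/2,np.linalg.norm(ey)/2)
yaw=np.radians((ax+ay)/2);R=np.array([[np.cos(yaw),-np.sin(yaw)],[np.sin(yaw),np.cos(yaw)]])
A=C+R@[0,15];print("axis",A)
manip.capture("top");manip.capture("scene")
rm={}
for n in("top","scene"):
  d=manip.cut_out("dial_rim",n)[0]; 
  v,u=np.nonzero(d["pixels"]);q=np.array([at_z(n,s,65)[:2] for s in zip(u,v)]);print(n,"rim",q.mean(0),(q.max(0)-q.min(0)),d["p"])
  for l in("catch_tab","black_cap","tape_roll","round_tin"):
    for d in manip.cut_out(l,n)[:2]:
      w=at_z(n,d["location"],75 if l=="catch_tab" else 15)[:2]; print(n,l,round(d["p"],2),w.round(1),"case",(R.T@(w-C)).round(1))
d=manip.cut_out("case","top")[0]
print("j6 options")
for a in range(-180,181,30):
    for s in (0,):
        q=manip.solve_ik([A[0],A[1],300],rot(np.degrees(yaw)+a)); print(a,None if q is None else np.round(q,0))
# window from the scene cam for cross-check: dial grip top
E
```

```text
[[594.5 116.2]
 [630.  -56.5]
 [497.1 -83.8]
 [461.3  88.8]] [545.7  16.2]
yaw 11.616934456495475 11.668920713047548 spacing 135.85274182018662 176.24086525325637
axis [542.71062378  30.85752824]
top rim [533.51530328  27.09318941] [101.45011993  71.33906357] 0.58
top catch_tab 0.55 [545.3 -44.2] case [-12.6 -59. ]
top black_cap 0.59 [ 642.8 -268. ] case [  37.8 -297.9]
top black_cap 0.4 [543.4  34.8] case [ 1.5 18.7]
top tape_roll 0.51 [546.1 157.2] case [ 28.8 138. ]
top round_tin 0.68 [460.8 157.2] case [-54.7 155.2]
scene rim [545.73665604  26.02056195] [128.44405196  84.5254434 ] 0.57
scene catch_tab 0.62 [546.1 -45.9] case [-12.2 -60.9]
scene tape_roll 0.79 [545.  179.8] case [ 32.3 160.4]
scene tape_roll 0.66 [629.  -92.5] case [  59.6 -123.3]
scene round_tin 0.83 [456.8 156.2] case [-58.9 155.2]
j6 options
-180 None
-150 [ -9.   7. 109.  -0.  64. 130.]
-120 [ -9.   7. 109.  -0.  64. 100.]
-90 [ -9.   7. 109.  -0.  64.  70.]
-60 [ -9.   7. 109.  -0.  64.  40.]
-30 [ -9.   7. 109.  -0.  64.  10.]
0 [ -9.   7. 109.  -0.  64. -20.]
30 [ -9.   7. 109.  -0.  64. -50.]
60 [ -9.   7. 109.  -0.  64. -80.]
90 [  -9.    7.  109.   -0.   64. -110.]
120 [  -9.    7.  109.   -0.   64. -140.]
150 None
180 None
```

```bash
python3 - <<'E'
from h import *
print("rim by eye",at_z("top",(150+468/4.5-.4,160+285/4.5-.4),65))
Y=11.64; A=np.array([542.7,30.9])
manip.command_gripper(0.45,20)
manip.reach([*A,420],rot(Y-162)); print(manip.get_joint_pos())
manip.movel([*A,290],feed=150)
manip.sleep(.5); F0=np.mean([manip.get_contact_force() for _ in range(10)],0); print("F0",F0,np.std([manip.get_contact_force()[2] for _ in range(10)]))
np.save("F0.npy",F0)
for z in(262,254,250,248,246,245):
    manip.movel([*A,z],feed=40); manip.sleep(.15); f=manip.get_contact_force()-F0; print(z,f.round(1),manip.get_eef_pos())
    if abs(f[2])>2: break
cv2.imwrite("pics/c.png",np.vstack([cv2.resize(manip.capture(n)[s],(640,300),interpolation=2) for n,s in(("scene",np.s_[180:255,180:340]),("top",np.s_[185:260,180:340]))]))
print(manip.get_clock(),manip.get_gripper_width())
E
```

```text
rim by eye [541.16494352  29.710255    65.        ]
[-8.74373606e+00 -1.02187757e+00  1.04016906e+02 -6.47561851e-03
  7.70000892e+01  1.41651228e+02]
F0 [0.07234427 0.05961836 1.16849678] 0.0
262 [-0.1 -0.1 -1.2] [542.85799806  30.87508555 262.37920171]
254 [ 0.4 -0.  -1.2] [542.7446009   30.88045388 254.04567817]
250 [-0.2 -0.8 -1.3] [542.72888971  30.89943625 249.99658938]
248 [-0.2 -0.4 -2.1] [542.70890982  30.89826914 248.02368745]
8.6667 0.4485932568094257
```

View pics/c.png

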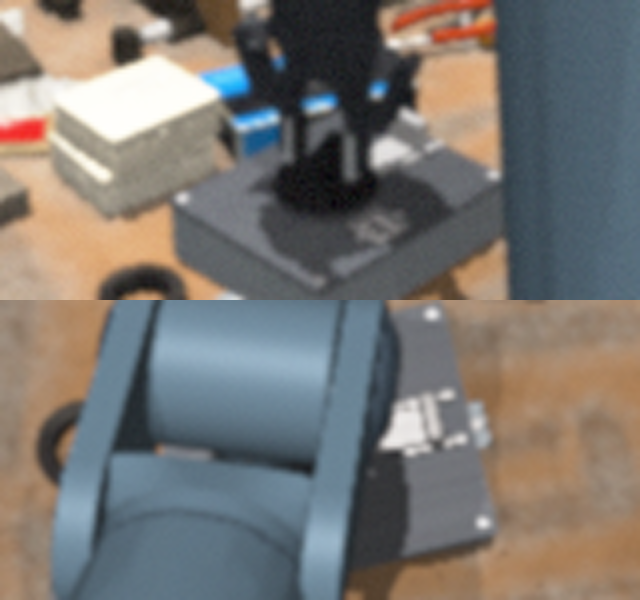

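The fingers stand astride the bar, well above the rim. Next I close on it gently and press with force feedback.

```bash
cat >> h.py <<'E'
A=np.array([542.7,30.9]);Y=11.64
def F(n=6):
    v=[]
    for _ in range(n): manip.sleep(.03); v.append(manip.get_contact_force())
    return np.mean(v,0)
E
python3 - <<'E'
from h import *
manip.movel([*A,244],feed=30);print(F(10))
for o in(.3,.25,.22,0.15):
    manip.command_gripper(o,20);print(o,manip.get_gripper_width(),F(),manip.get_moment()[2])
for z in (243,242,241,240,239,238,237):
    manip.movel([*A,z],feed=20);f=F();print(z,manip.get_eef_pos().round(2) if hasattr(manip.get_eef_pos(),'round') else manip.get_eef_pos(),f)
    if f[2]>8: break
print(manip.get_clock())
E
```

```text
[ 0.28066634 -0.27972617  0.21342231]
0.3 0.30098110314855786 [-0.26400981  0.07867671 -0.08923315] 0.051370063640063794
0.25 0.24716475155812853 [ 0.02277593 -0.06396272 -0.24650549] -0.03332971819421548
0.22 0.22044784986635496 [0.07348552 0.3276239  0.07338986] -0.003788784607133057
0.15 0.18302579550786952 [ 1.78078809 -0.03471872 -0.70079736] 0.002943572772109165
243 [542.93  30.86 243.35] [ 1.89060635 -0.06761233  2.66302241]
242 [542.94  30.88 242.35] [ 2.14940943 -0.2084435   5.21761729]
241 [543.    30.88 241.61] [1.038741   0.28331679 6.885377  ]
240 [543.07  30.85 240.87] [0.57434713 0.76007826 9.19947436]
12.825
```

```bash
python3 - <<'E'
from h import *
z=240
while z>234:
    f=F(8)
    if f[2]>17.3: break
    z-= 0.8 if f[2]<14.5 else 0.3
    manip.movel([*A,z],feed=15); print(round(z,2),round(manip.get_eef_pos()[2],2),F(8).round(1),manip.get_gripper_width())
np.save("z.npy",z);print(manip.get_clock(),manip.get_moment())
E
```

```text
239.2 240.32 [-0.2  0.4 10.2] 0.18364286354277365
238.4 239.72 [-0.9  0.5 11.9] 0.18430387470893592
237.6 239.16 [-1.3  0.6 13.1] 0.17812931992233993
236.8 238.58 [-1.7  0.5 15. ] 0.18450965314451287
236.0 238.0 [-2.5  0.5 15.7] 0.1843646346894351
235.7 237.81 [-2.9  0.8 16.4] 0.1846601823208317
235.4 237.58 [-3.1  0.4 17.1] 0.18603222908280725
235.1 237.41 [-3.2  0.3 17.7] 0.1770707931213001
19.3583 [0.05878304 0.64889702 0.01705209]
```

```bash
python3 - <<'E'
from h import *
z=float(np.load("z.npy"));a=-162
while a<-18:
    a=min(a+(4 if a<-158 else 10),-18); t=manip.get_clock()
    manip.reach([*A,z],rot(Y+a)); f=F(4); R=np.array(manip.get_ee_rot())
    print(a,round(np.degrees(np.arctan2(R[1,1],R[0,1]))-Y,1),f.round(1),round(manip.get_moment()[2],3),round(manip.get_eef_pos()[2],2),round(manip.get_gripper_width(),3),round(manip.get_clock()-t,2))
    if f[2]>19.3 : z+=.3
    if f[2]<16.3 : z-=.3
    if not 13<f[2]<21 or np.hypot(f[0],f[1])>15: print("stop");break
np.save("z.npy",z);np.save("a.npy",a);print(manip.get_clock(),z)
E
```

```text
-158 -158.0 [-2.8  0.5 17.9] 0.007 237.38 0.186 0.38
-148 -148.0 [-3.2  0.4 17.3] 0.027 237.35 0.182 0.42
-138 -138.0 [-3.5  0.1 17.6] -0.011 237.36 0.178 0.43
-128 -128.0 [-3.7 -0.8 17.2] 0.013 237.37 0.183 0.43
-118 -118.0 [-3.9 -0.6 18.2] 0.021 237.37 0.185 0.43
-108 -108.0 [-3.8 -0.6 17.5] 0.079 237.34 0.182 0.43
-98 -98.0 [-3.  -0.9 17.7] -0.01 237.35 0.181 0.42
-88 -88.0 [-3.8 -0.9 17.9] 0.059 237.34 0.178 0.43
-78 -78.0 [-3.4 -1.6 17.8] 0.019 237.36 0.182 0.43
-68 -68.0 [-3.8 -1.7 17.6] 0.02 237.4 0.187 0.43
-58 -58.0 [-3.6 -2.1 17.4] 0.037 237.42 0.175 0.43
-48 -48.0 [-3.3 -2.5 17.3] 0.044 237.44 0.187 0.42
-38 -38.0 [-3.4 -1.8 17.5] 0.091 237.46 0.185 0.43
-28 -28.0 [-2.7 -2.7 17.7] 0.012 237.46 0.183 0.43
-18 -18.0 [-3.  -2.3 17.5] 0.025 237.51 0.182 0.43
25.6917 235.0999999999999
```

```bash
python3 - <<'E'
from h import *
for z in(238,241,243.5,244.2): manip.movel([*A,z],feed=15); print(z,F(4).round(1),round(manip.get_eef_pos()[2],2),round(manip.get_moment()[2],3))
manip.command_gripper(.45); print(manip.get_gripper_width(),F(4).round(1))
manip.movel([*A,290],feed=80)
# aside to the right, also above the side of the catch
c,s=np.cos(np.radians(Y)),np.sin(np.radians(Y))
manip.reach([A[0]-s*0+s*240,A[1]-c*240,300],rot(Y-18))
manip.command_gripper(0,20)
im=manip.capture("top"); cv2.imwrite("pics/d.png",cv2.resize(im[170:270,205:325],None,fx=6,fy=6,interpolation=2))
print([(d["location"],d["p"]) for d in manip.cut_out("catch_tab","top")],manip.get_clock())
E
```

```text
238 [-0.7 -2.  12.1] 239.63 -0.014
241 [ 2.5 -2.5  6.4] 241.78 -0.001
243.5 [ 4.5 -4.1  2.4] 243.6 0.006
244.2 [ 4.9 -3.9  0.8] 244.1 -0.029
0.44939357143721725 [-0.1  0.4 -0.3]
[([284.5, 217.5], 0.7)] 30.1917
```

View pics/d.png

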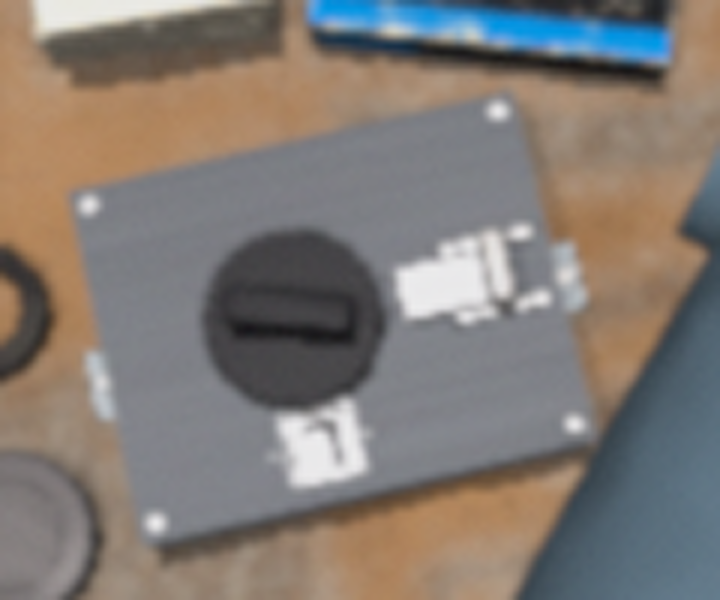

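The window shows 7 (crop about 325,445) and the dial turned as expected. The catch is still out, with its tab at about (503,268). Now I push the tab with shut fingers.

```bash
python3 - <<'E'
from h import *
c,s=np.cos(np.radians(Y)),np.sin(np.radians(Y)); R=np.array([[c,-s],[s,c]]); C=np.array([545.7,16.2])
for u,v in((503,268),(497,268)): print("tab",R.T@(at_z("top",(205+u/6-.4,170+v/6-.4),81)[:2]-C))
W=lambda x,y:C+R@[x,y]
manip.reach([*W(0,-108),300],rot(Y))
manip.movel([*W(0,-108),237],feed=100); print(F(4))
y=-108;n=0
while y<-62:
    y+=3 if y<-95 else 1.5
    manip.movel([*W(0,y),237],feed=30); f=F(3); p=R.T@(np.array(manip.get_eef_pos())[:2]-C); fc=R.T@f[:2]
    print(y,p.round(1),fc.round(1),f[2].round(1))
    if fc[1]<-14: break
print(manip.get_clock())
E
```

```text
tab [ -2.92406216 -73.09189973]
tab [ -2.36817147 -70.7370576 ]
[-0.17601202  0.18335129 -0.0023227 ]
-105 [   0.  -104.9] [-0.  -0.1] 0.2
-102 [   0.  -101.9] [-0.1  0.2] 0.1
-99 [ -0. -99.] [-0.3 -0.1] 0.6
-96 [  0. -96.] [ 0.2 -0.2] 0.1
-93 [  0. -93.] [ 0.2 -0.2] 0.1
-91.5 [  0.  -91.5] [-0.2 -0.3] -0.2
-90.0 [  0. -90.] [-0.2  0.4] 0.1
-88.5 [  0.  -88.5] [-0.2  0.2] -0.0
-87.0 [  0.  -87.1] [ 0.3 -0.7] 0.3
-85.5 [  0.  -85.6] [ 0.2 -1.5] 0.3
-84.0 [  0.  -83.9] [ 0.1 -1.3] -0.2
-82.5 [  0.  -82.4] [-0.  -1.3] 1.0
-81.0 [  0.  -80.9] [ 0.2 -1.4] 0.9
-79.5 [  0.  -79.4] [ 0.6 -1. ] 0.8
-78.0 [  0.  -77.9] [-0.2 -1.2] 0.5
-76.5 [  0.  -76.4] [ 0.4 -1.2] 0.9
-75.0 [ -0.  -74.9] [ 0.2 -0.2] 0.9
-73.5 [  0.  -73.4] [ 0.2 -1.4] 0.6
-72.0 [ -0.  -71.9] [ 0.7 -1.6] 0.6
-70.5 [ -0.  -70.4] [ 0.4 -1.5] 0.6
-69.0 [  0.  -68.9] [ 1.2 -1.2] 0.8
-67.5 [ -0.  -68.2] [ 0.2 -6.1] -0.2
-66.0 [ -0.  -67.6] [ -0.4 -10.8] -1.8
-64.5 [ -0. -67.] [ -1.3 -15.7] -2.9
40.05
```

The stop was met where expected (tool y about -68). Now I back off and check.

```bash
python3 - <<'E'
from h import *
c,s=np.cos(np.radians(Y)),np.sin(np.radians(Y)); R=np.array([[c,-s],[s,c]]); C=np.array([545.7,16.2])
W=lambda x,y:C+R@[x,y]
manip.movel([*W(0,-100),237],feed=60);manip.movel([*W(0,-108),320],feed=120)
manip.reach([*W(0,-240),330],rot(Y)); print(F(4))
im=manip.capture("top"); cv2.imwrite("pics/e.png",cv2.resize(im[160:280,185:325],None,fx=5,fy=5,interpolation=2)); print(manip.get_clock())
E
```

```text
[-0.05916154 -0.20144353 -0.16040059]
42.4083
```

View pics/e.png

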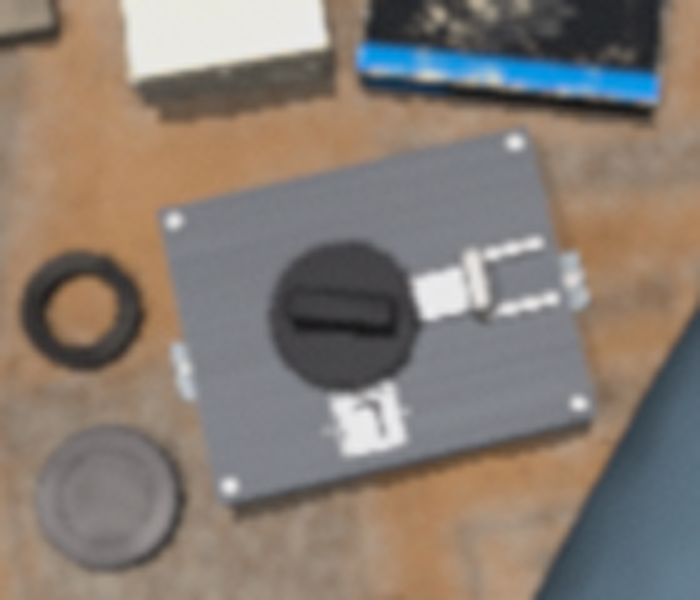

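The picture shows 7 in the window (370,420), the blade under the rim (418,295), and the tape and tin where they were.

```bash
python3 -c "
from bench import manip
print(manip.finish_job())"
```

```text
the job is handed in; nothing more can be done
None
```

The dial is set to 7 and the safety catch is fully in. I handed the job in at about 42 s; the hand-in reports no verdict.

- **Dial:** I gripped the bar lightly and pressed to about 17.5 N (about 6.7 mm; highest reading 18.2 N). I turned it 144° from 3 to 7 in one go, let it rise under control and released it. The next picture showed 7 in the window with the catch still out.
- **Catch:** I pushed the tab with shut fingers. It slid at about 1.3 N, and the force rose to about 16 N against the stop, where the "fully in" position should be.
- **Last checks:** The final picture shows 7 in the window, the blade under the rim, and the tape roll and tin where they were. The contact force was about zero with the arm clear.
- **Limits of the checks:** The oilstone, black cap and blue knob were not checked in a final picture, but every move stayed well clear of them. The calculated dial axis and my estimate by eye differed by about 2 mm. Side forces while turning stayed below 5 N.

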